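# Pump up the plant mister

### The job

Charge the plant mister that stands on the round mirrored tray: with the fingertips press the pump knob on its top right down and let it spring back up, again and again, until the small gauge pin on its shoulder has risen fully out, then take the hand away. Only press the knob: do not lift, shove or tip the mister, do not touch the gauge pin, and leave everything else on the sill as it stands.

Things in the scene. Friction and masses are not known exactly. Their poses are not given: they have to be found in the camera images.
- mister: the plant mister, a pressure sprayer standing loose on the tray's floor, 0.7 to 1.1 kg: white tank 100 mm in diameter, 128 mm high with domed shoulder, black collar, grey pump head, black pump knob on top. Origin: centre of the underside; z up. Brass-tipped spray arm to its -x (75 mm from the axis, 152 mm high), thumb trigger to its +x (58 mm, 157 mm high), gauge boss to its +y.
- plunger_top (a point): centre of the flat top of the pump knob (black mushroom knob, 42 mm in diameter, 20 mm thick, on a steel rod on the mister's axis). 215 mm above the tank's underside when up; moves down with the knob.
- plunger (a joint): how far the knob is pressed down, m: 0 up, 0.030 at the firm bottom stop. A spring returns it: 3 N to start, 4 N at 16 mm, then 8 N rising to 11 N at the bottom, plus about 20 N per m/s of speed. A stroke counts when it is pressed right down (deeper than 26 mm) and then let up to within 10 mm of the top; shorter ones may add nothing.
- gauge (a joint): how far the gauge pin stands out, m: 0 in, 0.035 fully out. 0 to 0.012 at the start. It rises as the knob comes back up: 5 to 14 mm for the first full stroke, 7 mm for each further one (3 to 5 strokes in all); it stays up between strokes. Further strokes once it is out do no harm and move nothing.
- gauge_pin: the gauge pin, steel, 10 mm in diameter with a domed tip, rising straight up out of a black boss (17 mm in diameter, rim 130 mm above the tank's underside) on the mister's shoulder, 37 mm from its axis to its +y. Origin: the tip, 131 mm above the tank's underside when in, 166 mm when fully out, always below the knob.
- tray: round mirrored tray with brass rim, 300 mm in diameter, rim 13 mm high, floor 6 mm high, fixed. Origin: centre of its underside.
- jar: bystander on the tray: clear glass apothecary jar of cotton pads with glass lid, 80 mm in diameter, 135 mm high, loose. Origin: centre of its underside.
- hairclip: bystander on the tray: orange plastic claw hairclip, 66 x 30 x 36 mm, loose. Origin: centre of its underside.
- scraper: bystander on the sill: U-shaped stainless tongue scraper lying flat, 140 x 50 x 5 mm, loose. Origin: its middle, on the sill.
- spring_clip: bystander on the sill beside the ceramic box: chrome spring clip, 60 x 34 x 18 mm, loose. Origin: near its middle, on the sill.
- box: bystander: white ceramic box 85 x 125 x 60 mm, fixed, with a hinged ceramic flap lid ajar. Origin: centre of its underside.
- flap_edge (a point): bystander: middle of the free front edge of the ceramic box's flap lid, which stands ajar on a stiff hinge.
Mind the look-alikes: they are no part of the job. What is shaped like the mister but purple or red is not meant.

How it is judged (in metres and radians):
On the way, in this order (a step that is already met when the one before it is completed fails the run):
1. the pump knob is pressed down (value of joint plunger above 0.022 m).
2. the knob is let up again (value of joint plunger below 0.007 m).
3. the pump knob is pressed down again (value of joint plunger above 0.022 m).
4. the gauge pin stands fully out (value of joint gauge above 0.032 m), for 0.2 s.
At the end, for the whole second after the job is handed in: the gauge pin stands at least 32 mm out (of 35), the pump knob is back up (within 4 mm), and the mister stands upright (within 3 degrees) and at rest within 30 mm of where it was (value of joint gauge above 0.032 m and value of joint plunger below 0.004 m and distance of mister from where it was at the start of the episode below 0.03 m and angle between mister's own z axis and vertical below 0.05 rad and linear speed of mister below 0.02 m/s); the robot touches nothing.
It fails at once if the mister is lifted off the tray (10 mm) (height (world z) of mister above 0.016 m).
It fails at once if the mister is shoved more than 30 mm or tipped more than 15 degrees (distance of mister from where it was at the start of the episode above 0.03 m or angle between mister's own z axis and vertical above 0.26 rad).
It fails at once if the robot touches the gauge pin (contact force between any of the fingers, the arm and gauge_pin above 0.5 N).
It fails at once if a bystander (jar, hairclip, scraper, spring clip, flap lid) is moved more than 20 mm (distance of any of jar, hairclip, scraper, spring_clip, flap_edge from where it was at the start of the episode above 0.02 m).
It fails at once if the jar is tipped (angle between jar's own z axis and vertical above 0.26 rad).
It also fails if it takes over 45 s, if anything falls off the work surface, if the arm or the gripper's body presses on something with over 40 N, if the wrist force passes 120 N, or if a joint passes its speed limit or range.

### The arm

A 6-joint arm with a two-finger parallel gripper is mounted at the origin on the work surface. World frame = base frame: x ahead of the robot, y to its left, z up, the work surface at z = 0. Lengths are in mm, angles in rad, forces in N, time in s.
With the tool pointing down it reaches from about 300 to 775 mm from the base axis. Payload 14.6 kg.
Tool frame: the origin (TCP) lies at the very end of the fingers, on their centre line; the grasp point (between the pads) lies 19 mm behind it; z points along the fingers, y is the line along which they close (so a half turn about z gives the same grasp; the last joint's range is limited). The gripper opens to 94 mm and grips with 3 to 60 N. Pads are 16 mm wide; open, the fingers measure 119 mm over their backs; the gripper's body (75 mm by 177 mm) begins 78 mm behind the grasp point.
Start: joints at [1.086, 0.3, 1.521, -0, 1.321, -0.067], TCP at [223.159, 502.682, 205.446] pointing down, gripper open.
Joint ranges: [-3.03, 3.03], [-0.79, 2.21], [0.23, 2.52], [-1.04, 4.18], [0, 3.07], [-2.55, 2.55]. Speed limits (rad/s): [2.22, 2.22, 2.57, 3.14, 3.14, 3.14].

### API

Orientations are given as [roll, pitch, yaw] about the fixed x, y, z axes, in that order (R = Rz(yaw) Ry(pitch) Rx(roll)).
In Python, from cell import manip, camera, get_calibration gives the robot as it stands. The module is installed in compiled form; this text tells all that it offers.
- The arm moves only by the tool jog_arm, never from a script. Its argument "plan" is one flat list of numbers, 6 for each row, row after row: the shift along the world's x, y, z in m, then the turn, a rotation vector about the world's x, y, z in degrees. A call has 1 to 20 rows; each row is the pose to reach, as a shift and turn from the pose commanded when the call began; what a row does not reach only later rows make up. A row lasts 1/10 s, in which the tool goes at most 50 mm and 8.59 degrees, less where a joint would pass 70% of its speed; a pose out of reach is approached as far as the arm can. A call with a gripper value outside its range is refused whole. "claw" is the finger opening in m, from 0 to 0.094, set as the call begins (left out, the last holds). The fingers move at their own pace and stop on an object; "force" is the grip in N (left out, the last holds). Time passes only in rows, so rows that repeat a pose let the fingers close. It gives the time, the measured TCP pose, the force, the opening and the grip force at its end, in the units of the state.
- manip.read_state(): the state, without advancing time (a new reading comes with each control period).
- camera(name): name is "side" or "top"; returns (picture, depth): 400x640x3 uint8, red, green, blue; 400x640 float32, mm along the optical axis (not along the pixel's ray), 0 where there is no reading.
- get_calibration(name): a dict with "fx", "fy", "cx", "cy" (pixels), "k1" (the pictures are not rectified: a ray, as slopes to the right and down, at radius r is drawn at 1 + k1 r^2 times it, then the intrinsics apply), "origin" and "attitude" of the camera in the world. Camera axes: x right, y down, z forward; pixel columns grow to the right and rows downward; lengths in mm; the calibration is good to about 2 mm. A picture is of the moment at which its call begins. get_calibration takes no time and is no camera call.
- manip.sign_off(): hands the job in; it is judged then, once.
The state is a dict: "clock": time; "joints": joint angles; "qd": joint speeds; "effort": joint torques, N m; "eef_pos": TCP position; "eef_rot": TCP orientation; "wrist_force": force on the tool from outside, world axes, zero at the start; "moment": the same for the moment, N m; "finger_gap": finger opening in mm; "finger_force": force on a finger pad.
Only numpy, scipy, OpenCV 4.12 (cv2) and the standard library are available. Lean on these libraries where they do the work, as an engineer would, in place of code of your own. Each camera call takes 0.05 s, during which the arm holds its last target. There are 200 camera calls.

## Working session

There is one attempt and no reset: what is moved stays moved. The work goes in short steps, Python scripts to look and compute and a tool call to move; the robot and the scene stay as the last step left them, time stands still between calls to the robot, and variables do not carry over. Pictures are saved under pics/ and viewed, at most 10 in all, crops included, and the job is handed in when it is done.

Besides the shell and the picture viewer there is one more tool, called after "Request:" by a JSON object that holds its "name" and its "arguments", one argument or row to a line. jog_arm: Moves the arm, as the interface text tells. Its arguments: {"type":"object","properties":{"plan":{"type":"array"},"claw":{"type":"number"},"force":{"type":"number"}},"required":["plan"]}

```bash
mkdir -p pics; cat > h.py <<'E'
import numpy as np,cv2
from cell import manip,camera,get_calibration
from scipy.spatial.transform import Rotation as R
def rot(c):
    a=np.array(c["attitude"],float)
    return a if a.shape==(3,3) else (R.from_euler('xyz',a).as_matrix() if a.size==3 else R.from_quat(a).as_matrix())
def pts(name,uv,d):
    c=get_calibration(name); uv=np.atleast_2d(np.array(uv,float))
    K=np.array([[c["fx"],0,c["cx"]],[0,c["fy"],c["cy"]],[0,0,1]])
    s=cv2.undistortPoints(uv[:,None],K,np.array([c["k1"],0,0,0.])).reshape(-1,2)
    ray=np.c_[s,np.ones(len(s))]
    return np.array(c["origin"])+(ray*np.atleast_1d(d)[:,None])@rot(c).T
def plane(name,uv,z):
    o=np.array(get_calibration(name)["origin"]);p=pts(name,uv,[1.]*len(np.atleast_2d(uv)))-o
    return o+p*((z-o[2])/p[:,2])[:,None]
E
python3 - <<'E'
from h import *
for n in("top","side"):
    p,d=camera(n);cv2.imwrite(f"pics/{n}0.png",p[:,:,::-1]);np.save(f"{n}0.npy",d);print(n,get_calibration(n),(d>0).mean())
print(manip.read_state())
E
```

```text
top {'fx': 439.04357686249125, 'fy': 439.04357686249125, 'cx': 315.7216087151647, 'cy': 203.86005282958672, 'k1': -0.0015135461627520169, 'origin': array([ 404.87621763,  -19.86496728, 1496.18049332]), 'attitude': array([-3.03869968, -0.00333432, -1.59202097])} 0.99610546875
side {'fx': 462.6775213801826, 'fy': 462.6775213801826, 'cx': 321.0255947508906, 'cy': 198.92118789283526, 'k1': -0.07403001603177639, 'origin': array([-166.91252591, 1265.34688573, 1018.74758524]), 'attitude': array([-2.11113596, -0.01936465, -2.6272006 ])} 0.975765625
{'clock': 0.1, 'joints': array([ 1.08641548e+00,  3.00407090e-01,  1.52149736e+00, -2.08906183e-06,
        1.32070599e+00, -6.65916215e-02]), 'qd': array([-3.36878003e-05, -2.03567143e-03, -3.16231644e-03, -9.47768468e-04,
        6.13027315e-04, -1.31855531e-03]), 'effort': array([ 1.97984897e-03, -5.32648802e+01, -3.53281760e+01,  7.09758047e-02,
        2.35779444e-02, -5.18632373e-05]), 'eef_pos': array([223.04974951, 502.49121832, 204.95685874]), 'eef_rot': array([-3.14057699e+00, -6.57070464e-05,  2.72380391e+00]), 'wrist_force': array([ 0.21718634, -0.5348632 , -0.93823374]), 'moment': array([ 0.0117631 , -0.03937463, -0.04039218]), 'finger_force': 0.0, 'finger_gap': 94.14174216846423}
```

View pics/top0.png

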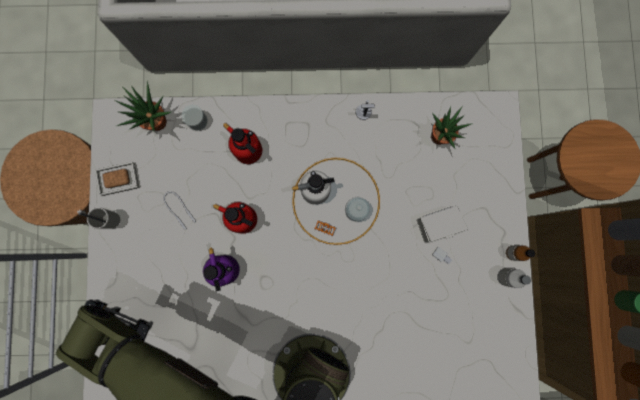

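View pics/side0.png

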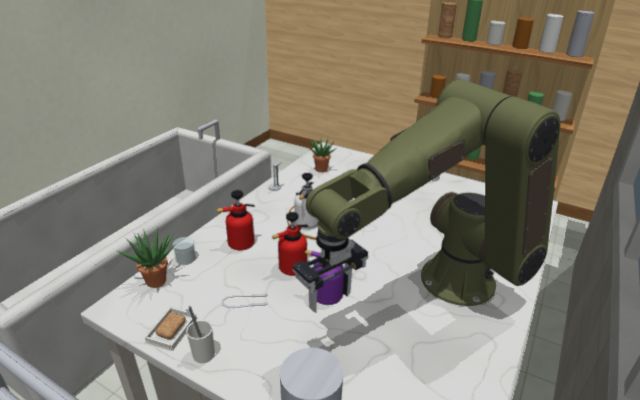

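The top view shows the brass-rimmed tray around (336,201), with the white mister on it at about (316,185). The look-alikes are red at (244,145) and (239,217), and purple at (221,269). Only the white one is on the tray, so that is the one meant. I'll confirm it in an enlarged crop and measure the knob.

```bash
python3 - <<'E'
from h import *
p=cv2.imread("pics/top0.png");d=np.load("top0.npy")
c=cv2.resize(p[150:250,280:390],None,fx=5,fy=5,interpolation=cv2.INTER_CUBIC)
s=cv2.imread("pics/side0.png");c2=cv2.resize(s[165:235,280:330],None,fx=5,fy=5,interpolation=cv2.INTER_CUBIC)
o=np.zeros((500,800,3),np.uint8);o[:500,:550]=c;o[:350,550:]=c2;cv2.imwrite("pics/crop.png",o)
v,u=np.mgrid[150:250,280:390];P=pts("top",np.c_[u.ravel(),v.ravel()],d[150:250,280:390].ravel())
U=np.c_[u.ravel(),v.ravel()]
m=P[:,2]>205;print("top band",P[m].round(0).tolist(),U[m].tolist())
# tray by brass
hsv=cv2.cvtColor(p,cv2.COLOR_BGR2HSV);b=cv2.inRange(hsv,(10,90,80),(28,255,255));b[:150]=0;b[250:]=0;b[:,:285]=0;b[:,390:]=0
q=np.argwhere(b)[:,::-1]; q=q[np.abs(np.hypot(*(q-[336,201]).T)-43)<3]
print("tray",cv2.fitEllipse(cv2.convexHull(q.astype(np.float32))),plane("top",[cv2.fitEllipse(cv2.convexHull(q.astype(np.float32)))[0]],13))
v,u=np.mgrid[165:235,285:325];ds=np.load("side0.npy")[165:235,285:325];P=pts("side",np.c_[u.ravel(),v.ravel()],ds.ravel())
m=(P[:,2]>200)&(ds.ravel()>0)&(P[:,0]>450);print("side",P[m].round(0).tolist(),np.c_[u.ravel(),v.ravel()][m].tolist())
E
```

```text
top band [[405.0, -20.0, 1496.0], [405.0, -20.0, 1496.0], [405.0, -20.0, 1496.0], [405.0, -20.0, 1496.0], [405.0, -20.0, 1496.0], [405.0, -20.0, 1496.0], [405.0, -20.0, 1496.0], [405.0, -20.0, 1496.0], [405.0, -20.0, 1496.0], [625.0, -18.0, 218.0], [624.0, -21.0, 224.0], [624.0, -24.0, 225.0], [625.0, -27.0, 220.0], [624.0, -30.0, 226.0], [625.0, -33.0, 217.0], [624.0, -35.0, 222.0], [622.0, -15.0, 221.0], [622.0, -18.0, 218.0], [622.0, -21.0, 222.0], [622.0, -24.0, 221.0], [622.0, -27.0, 222.0], [622.0, -30.0, 217.0], [622.0, -32.0, 219.0], [622.0, -35.0, 220.0], [622.0, -38.0, 220.0], [619.0, -12.0, 219.0], [619.0, -15.0, 220.0], [619.0, -18.0, 219.0], [619.0, -21.0, 223.0], [619.0, -24.0, 221.0], [619.0, -27.0, 219.0], [618.0, -29.0, 225.0], [619.0, -32.0, 220.0], [618.0, -35.0, 224.0], [618.0, -38.0, 221.0], [618.0, -41.0, 224.0], [617.0, -9.0, 218.0], [616.0, -12.0, 223.0], [616.0, -15.0, 223.0], [616.0, -18.0, 221.0], [615.0, -21.0, 224.0], [615.0, -24.0, 225.0], [617.0, -27.0, 216.0], [616.0, -29.0, 221.0], [616.0, -32.0, 219.0], [617.0, -35.0, 214.0], [616.0, -38.0, 217.0], [
[... 11901 characters left out ...]
15], [297, 215], [298, 215], [286, 216], [287, 216], [288, 216], [289, 216], [290, 216], [291, 216], [292, 216], [293, 216], [294, 216], [295, 216], [296, 216], [297, 216], [298, 216], [286, 217], [287, 217], [288, 217], [289, 217], [290, 217], [291, 217], [292, 217], [293, 217], [294, 217], [295, 217], [296, 217], [297, 217], [298, 217], [287, 218], [288, 218], [289, 218], [290, 218], [291, 218], [292, 218], [293, 218], [294, 218], [295, 218], [296, 218], [297, 218], [298, 218], [287, 219], [288, 219], [289, 219], [290, 219], [291, 219], [292, 219], [293, 219], [294, 219], [295, 219], [296, 219], [297, 219], [289, 220], [290, 220], [291, 220], [292, 220], [293, 220], [294, 220], [295, 220]]
```

View pics/crop.png

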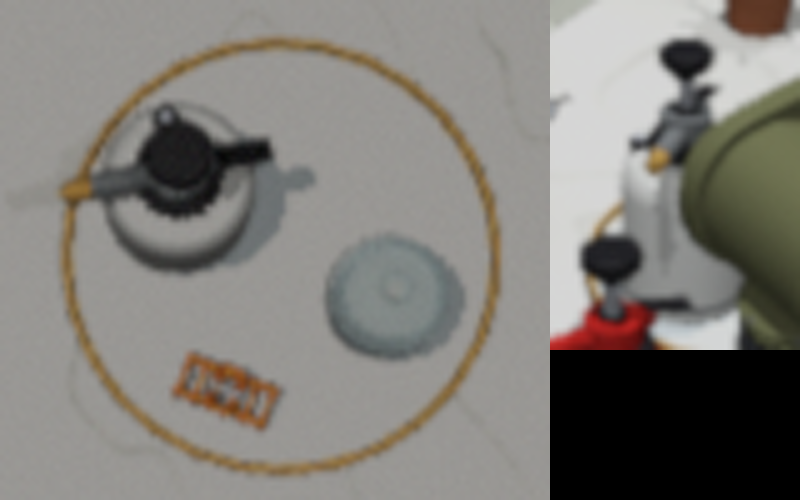

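The crop confirms it: the white mister with its black knob stands on the tray. The knob top is at crop (178,155) and the gauge boss at crop (165,115), on the far side towards world +x. The knob's rim spans x 585–625 and y −8 to −47 at z≈221, which fits the expected 42 mm diameter and 221 mm height. The centre is about (605.5, −27.5). I'll close the fingers, rise and travel over it.

Request:
{"name": "jog_arm", "arguments": {
  "plan": [0,0,0.03,0,0,0,0,0,0.07,0,0,0,0.01,-0.014,0.1,0,0,0,0.03,-0.042,0.11,0,0,0,0.055,-0.076,0.11,0,0,0,0.083,-0.115,0.11,0,0,0,0.111,-0.154,0.11,0,0,0,0.139,-0.193,0.11,0,0,0,0.167,-0.232,0.11,0,0,0,0.195,-0.271,0.11,0,0,0,0.223,-0.31,0.11,0,0,0,0.251,-0.349,0.11,0,0,0,0.279,-0.388,0.11,0,0,0,0.307,-0.427,0.11,0,0,0,0.335,-0.466,0.11,0,0,0,0.357,-0.496,0.11,0,0,0,0.372,-0.516,0.11,0,0,0,0.382,-0.53,0.11,0,0,0,0.382,-0.53,0.11,0,0,0,0.382,-0.53,0.11,0,0,0],
  "claw": 0.0
}}

```text
clock: 2.1
eef_pos: [604.9, -26.9, 315.0]
eef_rot: [-3.141, -0.001, 2.724]
wrist_force: [-0.4, 0.7, -0.5]
finger_gap: 0.5
finger_force: 0.0
```

Request:
{"name": "jog_arm", "arguments": {
  "plan": [0,0,-0.03,0,0,0,0,0,-0.06,0,0,0,0,0,-0.08,0,0,0,0,0,-0.088,0,0,0,0,0,-0.088,0,0,0]
}}

```text
clock: 2.6
eef_pos: [604.7, -26.5, 227.2]
eef_rot: [-3.141, -0.001, 2.725]
wrist_force: [-0.3, 0.9, 0.6]
finger_gap: 0.5
finger_force: 0.0
```

```bash
python3 - <<'E'
from h import *
o=np.zeros((500,800,3),np.uint8)
s,_=camera("side");t,_=camera("top")
o[:500,:400]=cv2.resize(s[135:235,260:340,::-1],None,fx=5,fy=5,interpolation=cv2.INTER_CUBIC)
o[:500,400:]=cv2.resize(t[140:240,276:356,::-1],None,fx=5,fy=5,interpolation=cv2.INTER_CUBIC)
cv2.imwrite("pics/near.png",o)
E
```

```text
(no output)
```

View pics/near.png

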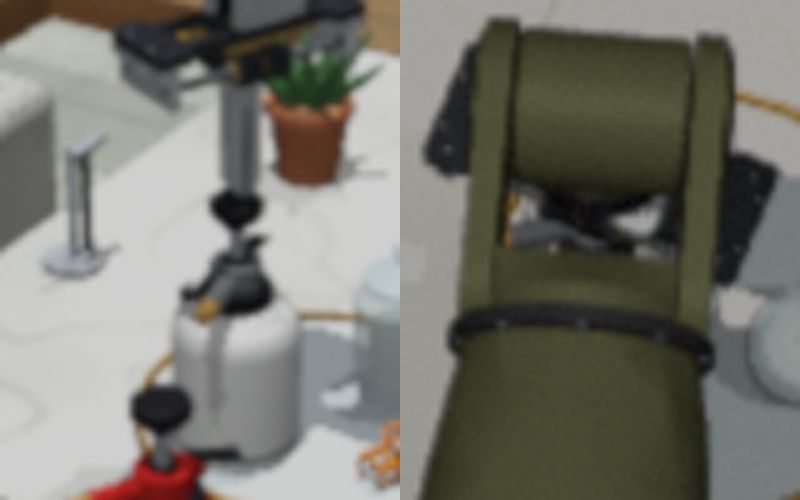

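The side view (left half) shows the closed fingertips at about (240,190), centred over the mister's black knob at (236,207). Next is the first press, down to the nominal stop.

Request:
{"name": "jog_arm", "arguments": {
  "plan": [0,0,-0.006,0,0,0,0,0,-0.014,0,0,0,0,0,-0.022,0,0,0,0,0,-0.029,0,0,0,0,0,-0.034,0,0,0,0,0,-0.036,0,0,0,0,0,-0.036,0,0,0]
}}

```text
clock: 3.4
eef_pos: [605.7, -27.3, 191.9]
eef_rot: [3.141, 0.002, 2.724]
wrist_force: [2.6, 0.9, 10.2]
finger_gap: 0.6
finger_force: 4.7
```

Request:
{"name": "jog_arm", "arguments": {
  "plan": [0,0,-0.002,0,0,0,0,0,-0.002,0,0,0]
}}

```text
clock: 3.6
eef_pos: [605.8, -27.3, 191.1]
eef_rot: [3.14, 0.003, 2.724]
wrist_force: [-1.5, 1.0, 17.7]
finger_gap: 0.7
finger_force: 8.4
```

At 17.7 N and z 191.1 it is on the stop. I'll let it up, then do another full stroke.

Request:
{"name": "jog_arm", "arguments": {
  "plan": [0,0,0.008,0,0,0,0,0,0.018,0,0,0,0,0,0.028,0,0,0,0,0,0.036,0,0,0,0,0,0.037,0,0,0,0,0,0.037,0,0,0,0,0,0.03,0,0,0,0,0,0.022,0,0,0,0,0,0.014,0,0,0,0,0,0.007,0,0,0,0,0,0.001,0,0,0,0,0,0,0,0,0,0,0,0,0,0,0,0,0,0.008,0,0,0,0,0,0.018,0,0,0,0,0,0.028,0,0,0,0,0,0.036,0,0,0,0,0,0.038,0,0,0,0,0,0.038,0,0,0,0,0,0.038,0,0,0]
}}

```text
clock: 5.6
eef_pos: [604.9, -27.3, 226.8]
eef_rot: [-3.141, -0.001, 2.724]
wrist_force: [-0.4, 1.2, -0.5]
finger_gap: 0.5
finger_force: 0.0
```

Request:
{"name": "jog_arm", "arguments": {
  "plan": [0,0,-0.008,0,0,0,0,0,-0.018,0,0,0,0,0,-0.026,0,0,0,0,0,-0.034,0,0,0,0,0,-0.038,0,0,0,0,0,-0.038,0,0,0,0,0,-0.038,0,0,0]
}}

```text
clock: 6.3
eef_pos: [605.6, -27.4, 191.1]
eef_rot: [3.141, 0.003, 2.724]
wrist_force: [-5.7, -0.2, 20.9]
finger_gap: 0.3
finger_force: 10.1
```

Request:
{"name": "jog_arm", "arguments": {
  "plan": [0,0,0.008,0,0,0,0,0,0.018,0,0,0,0,0,0.028,0,0,0,0,0,0.036,0,0,0,0,0,0.037,0,0,0,0,0,0.037,0,0,0,0,0,0.03,0,0,0,0,0,0.022,0,0,0,0,0,0.014,0,0,0,0,0,0.007,0,0,0,0,0,0.001,0,0,0,0,0,0,0,0,0,0,0,0,0,0,0,0,0,0.008,0,0,0,0,0,0.018,0,0,0,0,0,0.028,0,0,0,0,0,0.036,0,0,0,0,0,0.038,0,0,0,0,0,0.038,0,0,0,0,0,0.038,0,0,0]
}}

```text
clock: 8.3
eef_pos: [604.9, -27.3, 226.8]
eef_rot: [-3.141, -0.001, 2.724]
wrist_force: [-0.2, -0.7, -0.3]
finger_gap: 0.3
finger_force: 0.0
```

Request:
{"name": "jog_arm", "arguments": {
  "plan": [0,0,-0.008,0,0,0,0,0,-0.018,0,0,0,0,0,-0.026,0,0,0,0,0,-0.034,0,0,0,0,0,-0.038,0,0,0,0,0,-0.038,0,0,0,0,0,-0.038,0,0,0]
}}

```text
clock: 9.0
eef_pos: [605.6, -27.4, 191.1]
eef_rot: [3.141, 0.003, 2.724]
wrist_force: [-4.8, 0.5, 19.7]
finger_gap: 0.7
finger_force: 10.1
```

Request:
{"name": "jog_arm", "arguments": {
  "plan": [0,0,0.008,0,0,0,0,0,0.018,0,0,0,0,0,0.028,0,0,0,0,0,0.036,0,0,0,0,0,0.037,0,0,0,0,0,0.037,0,0,0,0,0,0.03,0,0,0,0,0,0.022,0,0,0,0,0,0.014,0,0,0,0,0,0.007,0,0,0,0,0,0.001,0,0,0,0,0,0,0,0,0,0,0,0,0,0,0,0,0,0.008,0,0,0,0,0,0.018,0,0,0,0,0,0.028,0,0,0,0,0,0.036,0,0,0,0,0,0.045,0,0,0,0,0,0.065,0,0,0,0,0,0.09,0,0,0]
}}

```text
clock: 11.0
eef_pos: [604.7, -27.3, 279.2]
eef_rot: [-3.141, -0.002, 2.724]
wrist_force: [0.4, -0.1, -0.1]
finger_gap: 0.3
finger_force: 0.0
```

Request:
{"name": "jog_arm", "arguments": {
  "plan": [-0.02,0.03,0.02,0,0,0,-0.05,0.07,0.03,0,0,0,-0.08,0.11,0.03,0,0,0,-0.11,0.15,0.03,0,0,0,-0.14,0.19,0.03,0,0,0,-0.17,0.23,0.03,0,0,0,-0.2,0.27,0.03,0,0,0,-0.22,0.3,0.03,0,0,0,-0.22,0.3,0.03,0,0,0,-0.22,0.3,0.03,0,0,0]
}}

```text
clock: 12.0
eef_pos: [384.8, 272.9, 309.5]
eef_rot: [-3.141, -0.0, 2.725]
wrist_force: [-0.4, -0.7, 0.6]
finger_gap: 0.5
finger_force: 0.0
```

```bash
python3 - <<'E'
from h import *
o=np.zeros((500,800,3),np.uint8)
s,_=camera("side");t,d=camera("top")
o[:500,:400]=cv2.resize(s[145:245,260:340,::-1],None,fx=5,fy=5,interpolation=cv2.INTER_CUBIC)
o[:500,400:]=cv2.resize(t[150:230,286:350,::-1],(400,500),interpolation=cv2.INTER_CUBIC)
cv2.imwrite("pics/after.png",o)
v,u=np.mgrid[165:200,295:335];dd=d[165:200,295:335].ravel();P=pts("top",np.c_[u.ravel(),v.ravel()],dd)
m=(P[:,2]>205)&(P[:,2]<240);print("knob",np.median(P[m],0),P[m].min(0),P[m].max(0))
m=(np.hypot(P[:,0]-643,P[:,1]+20)<14)&(dd>0);print("pin area",P[m].round().tolist())
E
```

```text
knob [606.50395027 -26.43488234 221.48165427] [586.88840921 -47.02554882 211.37958699] [624.90809819  -8.48632717 228.39989964]
pin area [[646.0, -18.0, 170.0], [646.0, -21.0, 171.0], [651.0, -12.0, 125.0], [643.0, -15.0, 169.0], [642.0, -18.0, 173.0], [642.0, -21.0, 173.0], [643.0, -24.0, 167.0], [651.0, -27.0, 124.0], [651.0, -31.0, 126.0], [649.0, -8.0, 120.0], [645.0, -12.0, 140.0], [642.0, -15.0, 156.0], [640.0, -18.0, 170.0], [639.0, -21.0, 173.0], [642.0, -24.0, 158.0], [646.0, -27.0, 134.0], [647.0, -30.0, 129.0], [646.0, -34.0, 136.0], [644.0, -8.0, 128.0], [643.0, -11.0, 136.0], [643.0, -15.0, 136.0], [639.0, -18.0, 159.0], [639.0, -21.0, 157.0], [641.0, -24.0, 146.0], [643.0, -27.0, 135.0], [644.0, -30.0, 129.0], [643.0, -33.0, 134.0], [640.0, -8.0, 135.0], [640.0, -11.0, 134.0], [640.0, -15.0, 135.0], [637.0, -8.0, 136.0], [637.0, -11.0, 134.0]]
```

View pics/after.png

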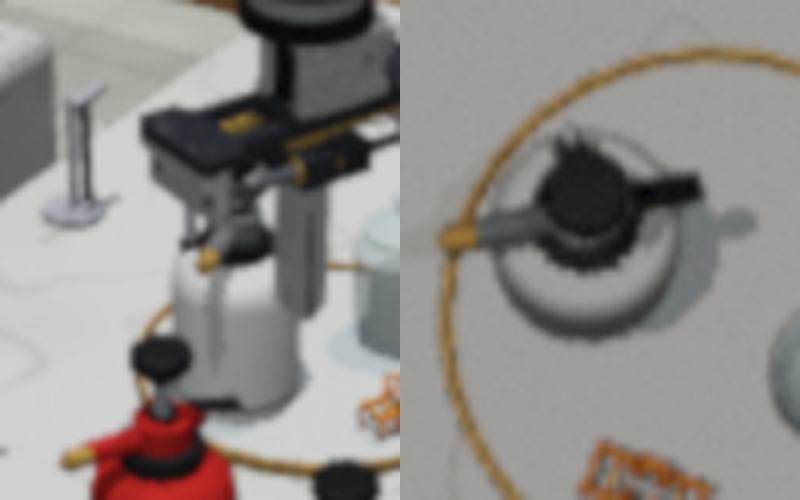

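The top view (right half) shows the knob up at (590,190), at z≈221, and the steel pin at (570,140) with its tip at z≈172, which is fully out. The mister stands where it was, upright, and the hand is clear of everything, so I'm handing in.

```bash
python3 -c "
from cell import manip
print(manip.sign_off())"
```

```text
the job is handed in; nothing more can be done
None
```

The mister was charged with six full strokes: the camera showed the gauge pin fully out, the knob back up and the mister unmoved, and with the hand clear I handed the job in (no verdict was returned).

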